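# Top out the stack of turning blanks

### The job

Swing the red keeper arm about a quarter turn aside, well clear of the stack on the drying rack. Then lay the pale maple blank from the stock shelf into the empty hollow of the stack's second layer, and after that the dark walnut blank on top as the crown of the pyramid, both parallel to the other blanks and with ends in line with theirs. Set them down gently, let go, and leave the red padauk blank and everything else where it is.

Things in the scene. Friction and masses are not known exactly. Their poses are not given: they have to be found in the camera images.
- rack: Plywood drying rack, fixed, 100 (x) by 190 (y) by 15 mm; origin at its underside's centre, z up, +x away from the robot. Grooves along x at y = -50, 0, +50 mm hold three blanks (axes 39 mm up); a fourth lies in the hollow at y = +25 mm (axis 80 mm up), that at y = -25 mm is empty. All centred at x = 0. A post 18 mm thick at x = +85 mm, y = 0 carries the keeper arm; nothing of it tops 119 mm.
- keeper (a joint): Angle of the red keeper arm about the vertical post. At 0 it runs along the rack's -x over the middle of the stack, 109 to 115 mm above the table; growing (to 1.9 rad) its free end swings toward the rack's -y; at 1.57 it points along -y. Starts at 0 to 0.25 rad. Stays where left; about 1 N at the knob moves it. From 1.3 rad on it is well clear of the stack.
- keeper_knob (a point): Centre of the black ball knob (22 mm diameter) that stands on the free end of the keeper arm, 145 mm from the post's axis, 144 mm above the table, on a 12 mm stem.
- saddle (a point): On the rack, at x = 0, y = -25 mm: where the maple blank's centre belongs, in the empty hollow of the second layer (80 mm above the table). Axes as the rack's. The ends of all blanks of the stack (x = -31 and +31 mm) are free for the fingers.
- crown (a point): On the rack: where the centre of the walnut blank belongs, on the second layer (121 mm above the table). Axes as the rack's.
- shelf: Stock shelf, fixed, open front to its -x; origin below the middle cradle, +x to the back. Deck 30 mm high, 340 mm wide, x = -40 to +110 mm. Cradles at y = -105, 0, +105 (+-6) mm with 5 mm lips hold a blank each along y, axis at x = 0, 54 mm up. A board overhangs from x = +8 mm back, underside 138 mm up, stock on it to 0.2 m: lean the tool 30 to 45 degrees, fingers pointing forward and down.
- maple: Pale maple blank, a wooden cylinder 48 mm in diameter and 62 mm long with flat ends, 55 to 110 g; its own x is the cylinder's axis. In any one of the three cradles.
- maple_center (a point): Centre of the maple blank.
- walnut: Dark walnut blank, a wooden cylinder 48 mm in diameter and 62 mm long with flat ends, 55 to 110 g; its own x is the cylinder's axis. In any one of the three cradles.
- walnut_center (a point): Centre of the walnut blank.
- padauk_center (a point): Centre of the red padauk blank, a wooden cylinder 48 mm in diameter and 62 mm long with flat ends, its axis along the shelf's y; in any one of the three cradles, to be left alone.
- chuck: Steel lathe chuck 96 mm across, 60 mm tall, between rack and shelf toward the robot; a bystander to leave alone. Origin at its underside.
- waxtin: Tin 60 mm across, 45 mm tall, toward the back; a bystander to leave alone. Origin at its underside.
- tape: Roll of blue tape 90 mm across, near the robot on the right; a bystander to leave alone. Origin at its underside.
- glue: Glue bottle 52 mm across, 150 mm tall, at the back right; a bystander to leave alone. Origin at its underside.
- gouge: Turning gouge 260 mm long, lying near the robot on the left; a bystander to leave alone. Origin at its underside.
- base0: Beech blank of the stack, a wooden cylinder 48 mm in diameter and 62 mm long with flat ends, one of the bottom row, at the rack's y = -50 mm; its own x is the cylinder's axis. Loose.
- base0_center (a point): Centre of the blank base0.
- base1: Beech blank of the stack, a wooden cylinder 48 mm in diameter and 62 mm long with flat ends, one of the bottom row, at the rack's y = 0 mm; its own x is the cylinder's axis. Loose.
- base1_center (a point): Centre of the blank base1.
- base2: Beech blank of the stack, a wooden cylinder 48 mm in diameter and 62 mm long with flat ends, one of the bottom row, at the rack's y = 50 mm; its own x is the cylinder's axis. Loose.
- base2_center (a point): Centre of the blank base2.
- second: Beech blank of the stack, a wooden cylinder 48 mm in diameter and 62 mm long with flat ends, already lying in the second layer, at the rack's y = 25 mm; its own x is the cylinder's axis. Loose.
- second_center (a point): Centre of the blank second.
Mind the look-alikes: they are no part of the job. Leave any blue look-alike of the base2 alone.

How it is judged:
By the outcome, as a careful person would: the job done as asked, in the order asked, and still so for the second after the job is handed in, with the robot touching nothing.
It also fails if it takes over 72 s, if anything falls off the work surface, if the arm or the gripper's body presses on something with over 40 N, if the wrist force passes 120 N, or if a joint passes its speed limit or range.

### The arm

A 7-joint arm with a two-finger parallel gripper is mounted at the origin on the work surface. World frame = base frame: x ahead of the robot, y to its left, z up, the work surface at z = 0. Lengths are in mm, angles in degrees, forces in N, time in s.
With the tool pointing down it reaches from about 350 to 900 mm from the base axis. Payload 7.2 kg.
Tool frame: the origin (TCP) lies on the mounting face of the last link; the fingertips stand 173 mm ahead of it and the grasp point (between the pads) lies 155 mm ahead of it; z points along the fingers, y is the line along which they close (so a half turn about z gives the same grasp; the last joint's range is limited). The gripper opens to 85 mm and grips with 20 to 120 N. Pads are 22 mm wide; open, the fingers measure 114 mm over their backs; the gripper's body (76 mm by 85 mm) begins 54 mm behind the grasp point. The pads swing forward as they close: fully open they stand 13 mm farther back than shut.
Start: joints at [72.41, 23.554, -0.728, 91.456, 0.321, 64.991, -4.71], TCP at [147.822, -607.266, 404.697] pointing down, gripper open.
Joint ranges: [-169.25, 169.25], [-16.82, 113.86], [-84.01, 82.57], [7.8, 145.47], [-59.2, 239.2], [7.22, 106.19], [-163.78, 163.78]. Speed limits (degrees/s): [136.94, 136.94, 172.46, 172.46, 180, 180, 180].

### API

Orientations are given as a 3x3 rotation matrix whose columns are the frame's x, y, z axes.
In Python, from workcell import manip, inverse_kinematics, viewer gives the robot as it stands. Calls block until the motion is done:
- manip.move_ptp(position, orientation): joint-space move of the TCP to a pose.
- manip.move_straight(position, attitude=None, velocity=150): straight line of the TCP; attitude=None keeps the orientation; velocity is the mean speed in mm/s.
- manip.movej(angles): joint-space move.
- manip.move_gripper(opening, effort=None): finger opening in mm; effort is the grip in N (None keeps the last); returns when the fingers have stopped.
- manip.wait(seconds).
- inverse_kinematics(position, orientation): joint angles nearest the present ones, or None.
- viewer.read_camera(name): name is "scene" or "top" or "wrist"; returns the picture (480x640x3 uint8, red, green, blue); there is no depth.
- viewer.camera_model(name): a dict with "K" (3x3 intrinsics, pixels), "position" and "orientation" of the camera in the world. Camera axes: x right, y down, z forward; pixel columns grow to the right and rows downward; lengths in mm; the calibration is good to about 2 mm. A picture is of the moment at which its call begins: read the wrist's pose just before it. camera_model takes no time and is no camera call; for the wrist camera it gives the pose at the moment of the call.
A pose or a line that the arm cannot do raises manip.IKError and nothing moves.
- manip.close_job(): hands the job in; it is judged then, once.
Readings, each from a call of its own:
- manip.read_clock(): time.
- manip.read_q(): joint angles.
- manip.read_qd(): joint speeds.
- manip.read_joint_torque(): joint torques, N m.
- manip.read_tool_pos(): TCP position.
- manip.read_tool_rot(): TCP orientation.
- manip.read_wrist_force(): force on the tool from outside, world axes, zero at the start.
- manip.read_moment(): the same for the moment, N m.
- manip.read_width(): finger opening in mm.
- manip.read_grasp_force(): force on a finger pad.
Only numpy, scipy, OpenCV 4.12 (cv2) and the standard library are available. Lean on these libraries where they do the work, as an engineer would, in place of code of your own. Each camera call takes 0.05 s, during which the arm holds its last target. There are 200 camera calls.

## Working session

There is one attempt and no reset: what is moved stays moved. The work goes in short steps, each a Python script; the robot and the scene stay as the last script left them, time stands still between calls to the robot, and variables do not carry over. Pictures are saved under pics/ and viewed, at most 10 in all, crops included, and the job is handed in when it is done.

```bash
ls; mkdir -p pics; python3 - <<'E'
from workcell import manip, viewer
import cv2, numpy as np
for n in ("scene","top"):
    im=viewer.read_camera(n); cv2.imwrite(f"pics/{n}0.png",im[:,:,::-1])
    m=viewer.camera_model(n); print(n,np.round(m["K"],1).tolist(),np.round(m["position"],1),np.round(m["orientation"],3).tolist())
m=viewer.camera_model("wrist");print(np.round(m["K"],1).tolist(),np.round(m["position"],1),np.round(m["orientation"],3).tolist())
print(manip.read_clock(),manip.read_tool_pos(),manip.read_tool_rot())
E
```

```text
pics
scene [[610.6, 0.0, 314.8], [0.0, 610.6, 244.7], [0.0, 0.0, 1.0]] [1293.7 -321.1 1185.1] [[0.314, 0.769, -0.557], [0.949, -0.248, 0.194], [0.011, -0.59, -0.808]]
top [[505.2, 0.0, 320.0], [0.0, 505.2, 236.7], [0.0, 0.0, 1.0]] [ 278.8  -53.8 1401.2] [[0.029, -0.98, 0.199], [-1.0, -0.028, 0.007], [-0.001, -0.199, -0.98]]
[[395.4, 0.0, 315.7], [0.0, 395.4, 244.5], [0.0, 0.0, 1.0]] [ 228.5 -587.3  372.9] [[0.237, -0.92, -0.313], [-0.972, -0.224, -0.075], [-0.002, 0.322, -0.947]]
0.1 [ 147.80006226 -607.08313884  403.92660304] [[ 9.71613792e-01  2.36572303e-01 -4.28866533e-04]
 [ 2.36572676e-01 -9.71612795e-01  1.39498688e-03]
 [-8.66769519e-05 -1.45684659e-03 -9.99998935e-01]]
```

View pics/scene0.png

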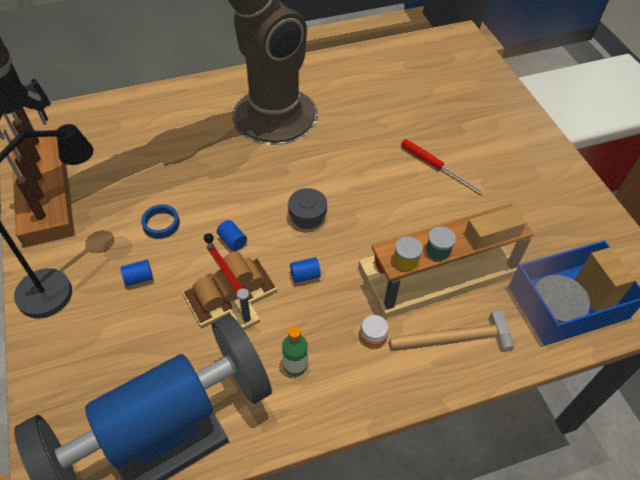

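View pics/top0.png

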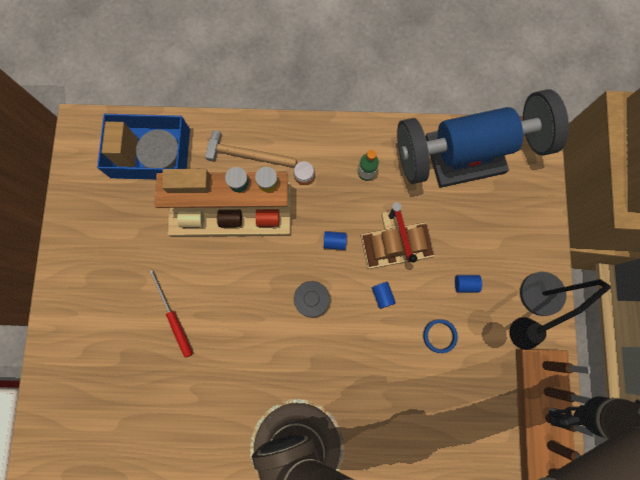

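The top view shows the shelf with maple (189,219), walnut (230,218) and padauk (267,218). It also shows the rack at (398,243), the keeper knob near (412,258), and the post near (397,207). The blue look-alikes are at (335,240), (384,295) and (468,284). The wanted pale and dark blanks in the cradles are the only ones of their colours, apart from the brown beech in the stack. I'll check this in one close crop.

```bash
python3 - <<'E'
import cv2, numpy as np
t=cv2.imread("pics/top0.png"); s=cv2.imread("pics/scene0.png")
def c(im,x,y,w,h,W,H):
    o=cv2.resize(im[y:y+h,x:x+w],(W,H),interpolation=cv2.INTER_CUBIC)
    k=W/w
    for u in range((x+9)//10*10,x+w,10): cv2.line(o,(int((u+.5-x)*k),0),(int((u+.5-x)*k),9 if u%50 else 22),(255,0,255),1)
    for v in range((y+9)//10*10,y+h,10): cv2.line(o,(0,int((v+.5-y)*k)),(9 if v%50 else 22,int((v+.5-y)*k)),(255,0,255),1)
    return o
a=c(t,155,190,160,60,800,300)
b=c(t,355,195,80,60,400,300); d=c(s,180,225,100,75,400,300)
cv2.imwrite("pics/crop1.png",np.vstack([a,np.hstack([b,d])]))
E
```

```text
(no output)
```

View pics/crop1.png

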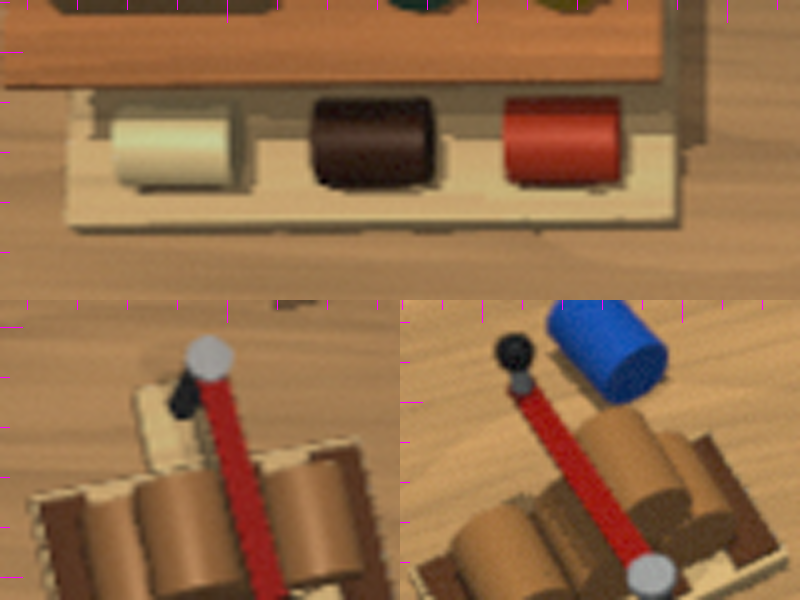

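The crop confirms maple (pale) in the left cradle at +y, walnut in the middle, and padauk on the right. The stack has its empty hollow under the keeper. Next I compute rough positions.

```bash
cat > h.py <<'E'
from workcell import manip, viewer, inverse_kinematics
import cv2, numpy as np
from scipy.spatial.transform import Rotation as R
def bp(m,uv,z):
    d=np.array(m["orientation"])@np.linalg.solve(np.array(m["K"]),[uv[0],uv[1],1.]); p=np.array(m["position"])
    return p+d*(z-p[2])/d[2]
def pj(m,P):
    P=np.atleast_2d(P); c=(P-np.array(m["position"]))@np.array(m["orientation"]); q=c@np.array(m["K"]).T
    return q[:,:2]/q[:,2:]
def tool(yaw,lean=0):
    "tool x along horizontal yaw (deg), z down; lean tips the fingers toward yaw"
    c,s=np.cos(np.radians(yaw)),np.sin(np.radians(yaw)); l=np.radians(lean)
    f=np.array([c,s,0]); u=np.array([0,0,1.])
    z=np.sin(l)*f-np.cos(l)*u; x=np.cos(l)*f+np.sin(l)*u
    return np.column_stack([x,np.cross(z,x),z])
def tcp(g,Rm,d=155): return np.array(g)-d*Rm[:,2]
def snap(n,name):
    m=viewer.camera_model(n); im=viewer.read_camera(n); cv2.imwrite(f"pics/{name}.png",im[:,:,::-1]); np.save(f"pics/{name}.npy",m,allow_pickle=True); return m
E
python3 - <<'E'
from h import *
T=viewer.camera_model("top");S=viewer.camera_model("scene")
p=lambda n,*a:print(n,np.round(bp(*a),1))
p("knobT",T,(412,258),144);p("knobS",S,(208.5,238),144)
p("postT",T,(397,206.4),118);p("postS",S,(243,293.8),118)
p("rackBL",T,(362.6,234.4),15);p("rackBR",T,(426.6,223),15)
p("shFL",T,(168.6,234.4),30);p("shFR",T,(290,234),30)
for n,x,y in(("map",174,147),("wal",373,143),("pad",562,140)): p(n,T,(155+x/5,190+y/5),70)
p("wheel bottom",T,(415,183),0);p("motor base",T,(507,176),0);p("glue",T,(368,178),0)
E
```

```text
knobT [ 486.2 -278.   144. ]
knobS [ 489.5 -280.8  144. ]
postT [ 626.4 -244.3  118. ]
postS [ 630.4 -243.8  118. ]
rackBL [ 570.4 -163.2   15. ]
rackBR [ 608.3 -342.8   15. ]
shFL [552.  375.8  30. ]
shFR [562.7  39.3  30. ]
map [587.1 309.5  70. ]
wal [592.4 201.9  70. ]
pad [597.   99.6  70. ]
wheel bottom [ 729.8 -314.     0. ]
motor base [ 758.5 -580.8    0. ]
glue [ 741. -178.    0.]
```

```bash
python3 - <<'E'
from h import *
for n,g,yw,l in (("knob0",(488,-279,144),14,0),("knob1",(640,-388,144),95,0),("crown+",(545,-262,121),102,0),("crown-",(545,-262,121),-78,0),("map40",(590,309,54),2,40),("wal40",(594,202,54),2,40),("hover+",(545,-262,220),102,0),("hover-",(545,-262,220),-78,0)):
    Rm=tool(yw,l); q=inverse_kinematics(tcp(g,Rm),Rm); print(n,None if q is None else np.round(q,0))
Rm=tool(12); manip.move_ptp([545,-250,450],Rm); snap("wrist","w1"); print(manip.read_clock(),manip.read_wrist_force())
E
```

```text
knob0 [ 35.  25. -13. 106.   7.  50. -57.]
knob1 [ 40.  43. -22.  76.  16.  64.  21.]
crown+ [ 43.  33. -31. 100.  21.  53.  16.]
crown- [  17.   29.    5.  102.   -3.   49. -144.]
map40 [-53.  35.  11. 123. 111.  22. 120.]
wal40 [-23.  32. -12. 129. 123.  31. 122.]
hover+ [ 44.  26. -31.  95.  15.  63.  20.]
hover- [  20.   23.    2.   97.   -1.   60. -146.]
2.0833 [ 0.4986644  -0.13474407  0.6169207 ]
```

View pics/w1.png

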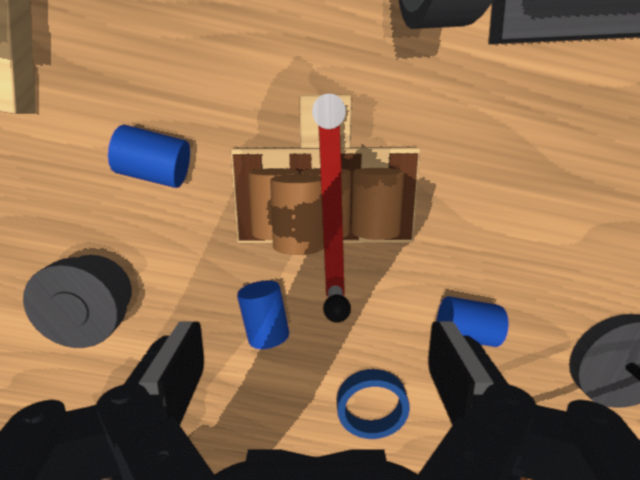

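The wrist view shows the post at (329,111), the knob at (336,308), and rack corners near (234,152), (417,150), (412,240) and (238,241). The second-layer blank is at (297,212) and the base0 blank at (377,203). I'll enlarge it for precision.

```bash
python3 - <<'E'
import cv2
t=cv2.imread("pics/w1.png"); x,y,w,h=225,90,200,150; k=4
o=cv2.resize(t[y:y+h+0,x:x+w],(800,600),interpolation=cv2.INTER_CUBIC)
y=100
o=cv2.resize(t[y:y+150,x:x+w],(800,600),interpolation=cv2.INTER_CUBIC)
for u in range(230,425,10): cv2.line(o,(int((u+.5-x)*k),0),(int((u+.5-x)*k),9 if u%50 else 22),(255,0,255),1)
for v in range(100,250,10): cv2.line(o,(0,int((v+.5-y)*k)),(9 if v%50 else 22,int((v+.5-y)*k)),(255,0,255),1)
cv2.imwrite("pics/crop2.png",o)
E
```

```text
(no output)
```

View pics/crop2.png

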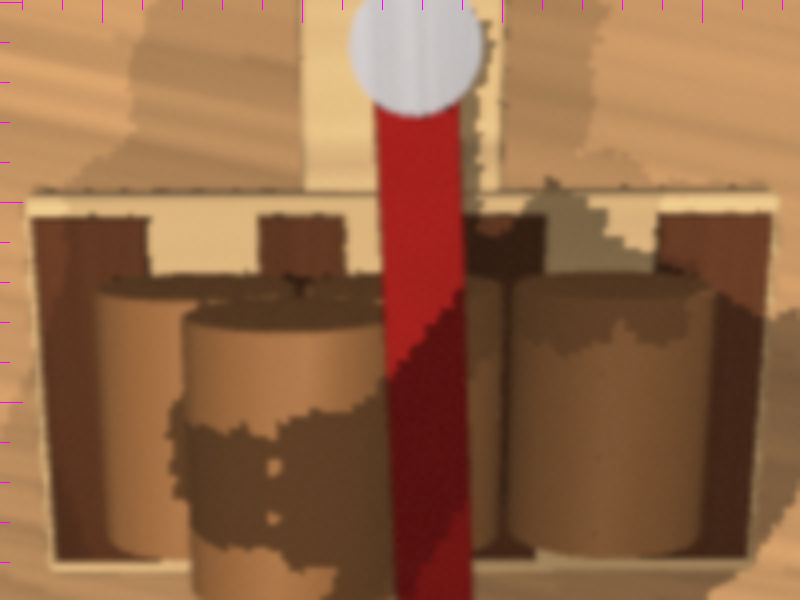

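```bash
python3 - <<'E'
from h import *
from scipy.optimize import least_squares
m=np.load("pics/w1.npy",allow_pickle=True).item()
f=lambda X,Y:(225+X/4-.4,100+Y/4-.4)
O=[((50,95,15),f(27,198)),((50,-95,15),f(777,196)),((-50,-95,15),f(748,571)),((-50,95,15),f(55,572)),((85,0,119),f(416,50)),
 ((31,25,104),f(288,330)),((31,-50,63),f(612,295)),((-31,-50,63),f(606,556))]
L=np.array([o[0] for o in O],float);U=np.array([o[1] for o in O])
def W(v,P): return R.from_euler('z',v[2]).apply(P)+[v[0],v[1],0]
r=least_squares(lambda v:(pj(m,W(v,L))-U).ravel(),[543,-262,.2],loss='soft_l1')
v=r.x; print(v[:2],np.degrees(v[2]));print(np.round(pj(m,W(v,L))-U,1).tolist())
k=bp(m,(335.8,307.5),144); post=W(v,[85,0,0])[0]; d=(k-post)[:2]
print("knob",k,"post",post,bp(m,f(416,50),119),np.linalg.norm(d),"theta",np.degrees(np.arctan2(-d[1],-d[0])-v[2]))
T=viewer.camera_model("top");print("top knob pred",pj(T,k),"post",pj(T,[post[0],post[1],118]))
np.save("rack.npy",v)
E
```

```text
[ 543.41604426 -260.78580823] 11.9759013487542
[[-2.1, -1.1], [1.2, -0.9], [0.7, 0.5], [-2.4, 0.5], [-0.5, -1.0], [-1.0, 0.4], [3.9, 1.0], [2.0, 1.5]]
knob [ 486.64289754 -279.45673781  144.        ] post 626.5660160282703 [ 625.98179937 -243.68049464  119.        ] 916.7637152306406 theta 69.24488867939544Traceback (most recent call last):
  File "<stdin>", line 13, in <module>
IndexError: invalid index to scalar variable.
```

```bash
python3 - <<'E'
from h import *
v=np.load("rack.npy"); yw=np.degrees(v[2]); post=np.array([v[0]+85*np.cos(v[2]),v[1]+85*np.sin(v[2])])
def P(th,z):
    a=np.radians(180+yw+th); return [post[0]+145*np.cos(a),post[1]+145*np.sin(a),z]
Rm=tool(yw+2.5); manip.move_gripper(40,20)
manip.move_ptp(tcp(P(2.5,205),Rm),Rm)
manip.move_straight(tcp(P(2.5,148),Rm),velocity=80); print(manip.read_clock(),manip.read_wrist_force())
for th in np.linspace(2.5,88,8)[1:]:
    Rm=tool(yw+th); manip.move_straight(tcp(P(th,148),Rm),Rm,velocity=80)
print(manip.read_clock(),manip.read_wrist_force())
manip.move_straight(tcp(P(88,210),Rm),velocity=120); print(manip.read_clock(),np.round(manip.read_q(),0))
m=snap("scene","s1")
im=cv2.imread("pics/s1.png"); cv2.imwrite("pics/s1c.png",cv2.resize(im[180:360,100:340],(800,600)))
E
```

```text
Traceback (most recent call last):
FileNotFoundError: [Errno 2] No such file or directory: 'rack.npy'
```

```bash
python3 - <<'E'
from h import *
np.save("rack.npy",[543.4,-261.4,np.radians(11.98)])
v=np.load("rack.npy"); yw=np.degrees(v[2]); post=np.array([v[0]+85*np.cos(v[2]),v[1]+85*np.sin(v[2])])
def P(th,z):
    a=np.radians(180+yw+th); return [post[0]+145*np.cos(a),post[1]+145*np.sin(a),z]
Rm=tool(yw+2.5); manip.move_gripper(40,20)
manip.move_ptp(tcp(P(2.5,205),Rm),Rm)
manip.move_straight(tcp(P(2.5,148),Rm),velocity=80); print(manip.read_clock(),manip.read_wrist_force())
for th in np.linspace(2.5,88,8)[1:]:
    Rm=tool(yw+th); manip.move_straight(tcp(P(th,148),Rm),Rm,velocity=80)
print(manip.read_clock(),manip.read_wrist_force())
manip.move_straight(tcp(P(88,210),Rm),velocity=120); print(manip.read_clock(),np.round(manip.read_q(),0))
m=snap("scene","s1")
im=cv2.imread("pics/s1.png"); cv2.imwrite("pics/s1c.png",cv2.resize(im[180:360,100:340],(800,600)))
E
```

```text
3.975 [ 0.1343141  -0.51488514 -0.65017511]
7.7083 [0.07679466 0.74394775 0.113394  ]
8.375 [ 44.  42. -31.  71.  21.  73.  24.]
```

View pics/s1c.png

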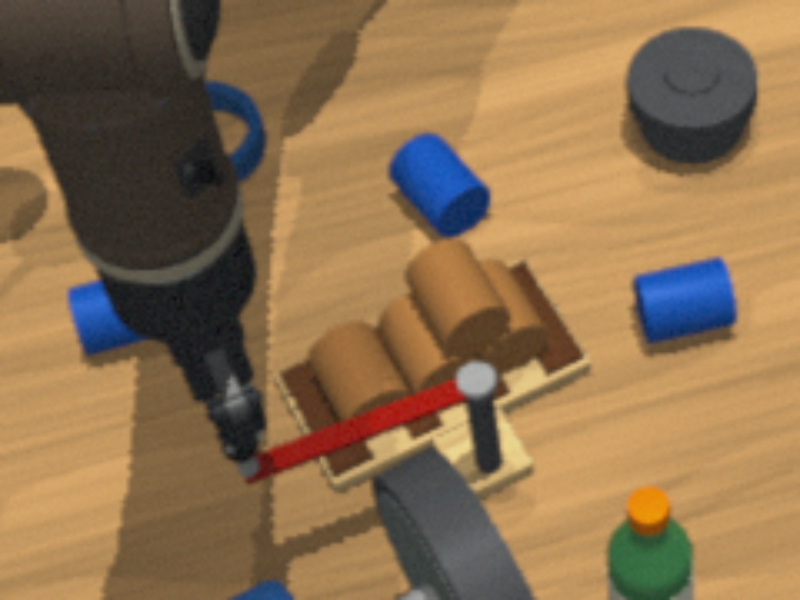

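The picture shows the red arm from the post (475,378) to its free end (248,468), along the rack's back edge (rack -y), and the stack undisturbed. Next I check reach to the shelf and take a close look at it.

```bash
python3 - <<'E'
from h import *
print(np.round(manip.read_q(),0))
for n,g in (("map",(590,309,54)),("wal",(594,202,54))):
  for l in (30,40):
    for yw,s in ((1.8,1),(181.8,-1)):
      for b in (0,150):
        Rm=tool(yw,s*l); q=inverse_kinematics(tcp(g,Rm,155+b),Rm); print(n,l,yw,b,None if q is None else np.round(q,0))
E
```

```text
[ 44.  42. -31.  71.  21.  73.  24.]
map 30 1.8 0 [-13.  38. -36. 115.  85.  39. 160.]
map 30 1.8 150 [ -94.   26.   61.  123.  -12.   20. -118.]
map 30 181.8 0 [-42.  33.   1. 117.  71.  19. -16.]
map 30 181.8 150 [ -4.  24. -52. 118.  66.  46.  -7.]
map 40 1.8 0 [-53.  35.  11. 123. 110.  22. 120.]
map 40 1.8 150 [-13.  23. -48. 127.  85.  48. 149.]
map 40 181.8 0 [-25.  37. -24. 121. 105.  40. -45.]
map 40 181.8 150 [-13.  23. -48. 127.  85.  48. -31.]
wal 30 1.8 0 [-39.  30.  10. 124.  93.   9. 149.]
wal 30 1.8 150 [ -88.   18.   63.  130.   -9.   15. -110.]
wal 30 181.8 0 [-37.  30.   8. 124.  93.  10. -30.]
wal 30 181.8 150 [  7.  17. -48. 125.  62.  33.   3.]
wal 40 1.8 0 [-23.  32. -12. 129. 123.  31. 122.]
wal 40 1.8 150 [-72.  12.  35. 139.  95.  17. 141.]
wal 40 181.8 0 [ 13.  49. -60. 127. 114.  58. -32.]
wal 40 181.8 150 [-20.  13. -24. 136.  92.  30. -33.]
```

```bash
python3 - <<'E'
from h import *
Rm=tool(181.8,-40); manip.move_ptp(tcp((592,240,54),Rm,155+180),Rm); manip.move_gripper(85)
snap("wrist","w2"); print(manip.read_clock(),np.round(manip.read_q(),0))
im=cv2.imread("pics/w2.png")[::-1,::-1]; cv2.imwrite("pics/w2r.png",im)
E
```

```text
11.3 [ -5.  14. -48. 133.  82.  39. -27.]
```

View pics/w2r.png

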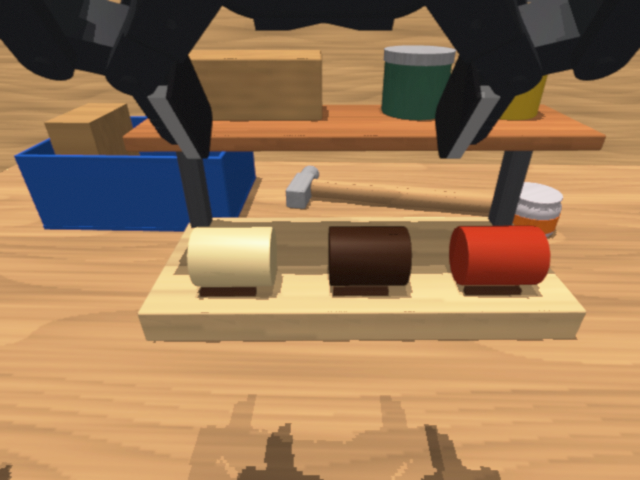

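The rotated view shows maple's silhouette at u 188–277, v 227–286, walnut at 328–411, v 226–286, and padauk on the right. The deck's front top edge runs from (147,314) to (582,313). I fit the shelf pose and blank positions by silhouette extents.

```bash
python3 - <<'E'
from h import *
from scipy.optimize import least_squares
m=np.load("pics/w2.npy",allow_pickle=True).item()
a=np.linspace(0,2*np.pi,48,endpoint=False)
cyl=np.vstack([np.column_stack([24*np.cos(a),0*a+e,54+24*np.sin(a)]) for e in (-31,31)])
rot=lambda q:639-q[:,0:1]*0 if 0 else np.column_stack([639-q[:,0],479-q[:,1]])
W=lambda v,P:R.from_euler('z',v[2]).apply(P)+[v[0],v[1],0]
ext=lambda q:[*q.min(0),*q.max(0)]
C=np.array([[-40,170,30],[-40,-170,30],[-40,170,0],[-40,-170,0]],float); UC=np.array([(146.5,314),(582.5,313.5),(148.5,340),(578.5,339)])
E=[(188,226.5,277.5,286.5),(328,225.5,411.5,286.5),(449.5,225.5,549,286)]
def res(v):
    r=[(rot(pj(m,W(v,C)))-UC).ravel()]
    for y,e in zip(v[3:],E): r.append(np.subtract(ext(rot(pj(m,W(v,cyl+[0,y,0])))),e))
    return np.concatenate(r)
s=least_squares(res,[592,203,.03,105,0,-105],loss='soft_l1');v=s.x
print(np.round(v,2),np.degrees(v[2]));print(np.round(res(v),1))
for y in v[3:]: print(W(v,np.array([0,y,54.])), pj(viewer.camera_model("top"),W(v,np.array([0,y,54.]))))
np.save("shelf.npy",v)
E
```

```text
[ 5.9723e+02  2.0841e+02  4.0000e-02  1.0172e+02 -2.8100e+00 -1.0596e+02] 2.116411488402469
[-7.9 -1.1 10.1 -2.3 -0.6  1.5  0.6  0.8 -0.6 -0.8  0.7 -0.5 -0.5 -0.2
  0.4 -0.9 -2.8 -0.5  1.4 -0.9]
[593.47710672 310.05891778  54.        ] [[191.27380134 218.49227583]]
[597.33741543 205.59965097  54.        ] [[229.39185399 218.17344444]]
[601.14671063 102.52080094  54.        ] [[267.00359247 217.85884803]]
```

```bash
cat >> h.py <<'E'
def pick(i):
    v=np.load("shelf.npy"); c=R.from_euler('z',v[2]).apply([0,v[3+i],54])+[v[0],v[1],0]
    yw=np.degrees(v[2]); Rm=tool(yw+180,-40); t=tcp(c,Rm,153); b=Rm[:,2]
    manip.move_ptp(t-120*b,Rm); print(np.round(manip.read_q(),0))
    manip.move_straight(t,velocity=110); print("in",np.round(manip.read_wrist_force(),1))
    manip.move_gripper(55,45); print("w",manip.read_width(),manip.read_grasp_force(),np.round(manip.read_wrist_force(),1))
    u=t+[-3,0,8]; manip.move_straight(u,velocity=40); manip.move_straight(u-130*b,velocity=150)
    print("w",manip.read_width(),np.round(manip.read_wrist_force(),1),manip.read_clock())
def rackpose(y,z):
    v=np.load("rack.npy"); yw=np.degrees(v[2]); Rm=tool(yw+90)
    return tcp(R.from_euler('z',v[2]).apply([0,y,z])+[v[0],v[1],0],Rm,153),Rm
E
python3 - <<'E'
from h import *
pick(0)
E
```

```text
[-13.  28. -47. 126.  90.  48. -34.]
in [-0.2  0.2 -0.2]
w 61.21969522652111 48.59121859073639 [-3.1 -0.7  5.5]
w 61.57035794602376 [-0.3  0.4 -0.7] 14.7333
```

```bash
python3 - <<'E'
from h import *
p,Rm=rackpose(-25,185); manip.move_ptp(p,Rm); print(manip.read_clock(),np.round(manip.read_q(),0))
p,_=rackpose(-25,95); manip.move_straight(p,velocity=100)
f0=np.array(manip.read_wrist_force())
for z in np.arange(90,76,-1.5):
    p,_=rackpose(-25,z); manip.move_straight(p,velocity=25); f=np.array(manip.read_wrist_force())-f0
    print(z,np.round(f,1),end=' ')
    if f[2]>2.5: break
print(manip.read_clock()); snap("wrist","w3"); snap("scene","s3")
a=cv2.imread("pics/w3.png"); s=cv2.imread("pics/s3.png")[200:320,160:320]
cv2.imwrite("pics/m3.png",np.hstack([cv2.resize(a,(400,300)),cv2.resize(s,(400,300))]))
E
```

```text
16.8667 [ 39.  28. -22.  95.  12.  59.  25.]
90.0 [-0.4  0.5  0.6] 88.5 [-0.7  0.9 -0. ] 87.0 [ 0.4  0.2 -0. ] 85.5 [0.1 1.2 0.1] 84.0 [-0.6  1.1  0.9] 82.5 [0.1 0.7 0.4] 81.0 [-0.3  0.   1.1] 79.5 [-3.2  0.5 12.3] 20.0167
```

View pics/m3.png

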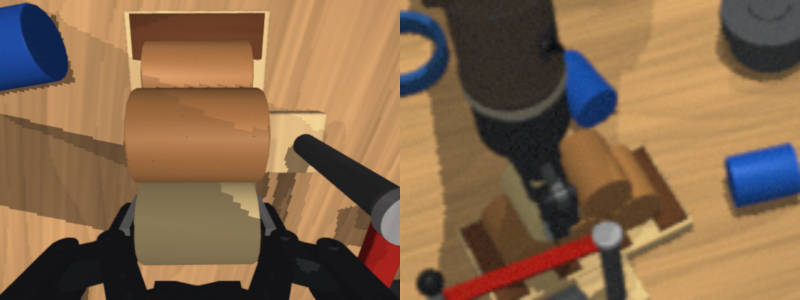

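The maple makes contact at an axis height of about 80 mm, as expected. In the wrist view its ends (134–261, centre 197.5) are in line with the second blank's (126–269, centre 197.5). I release it and fetch the walnut.

```bash
python3 - <<'E'
from h import *
p,Rm=rackpose(-25,80.3); manip.move_straight(p,velocity=10); print(np.round(manip.read_wrist_force(),1))
manip.move_gripper(74); print(np.round(manip.read_wrist_force(),1))
p,_=rackpose(-25,190); manip.move_straight(p,velocity=110); print(manip.read_clock())
snap("wrist","w4"); manip.move_gripper(85)
pick(1)
a=cv2.imread("pics/w4.png"); cv2.imwrite("pics/w4c.png",a)
E
```

```text
[-2.4 -0.6  7.1]
[-0.2  0.1 -0.7]
21.8
[-19.  18. -24. 134.  99.  31. -39.]
in [-0.5 -0.2 -0.1]
w 61.89985164084161 48.17820847034454 [-3.9  0.9  5.8]
w 61.41664833182105 [ 0.  -0.6 -0.5] 26.8833
```

View pics/w4c.png

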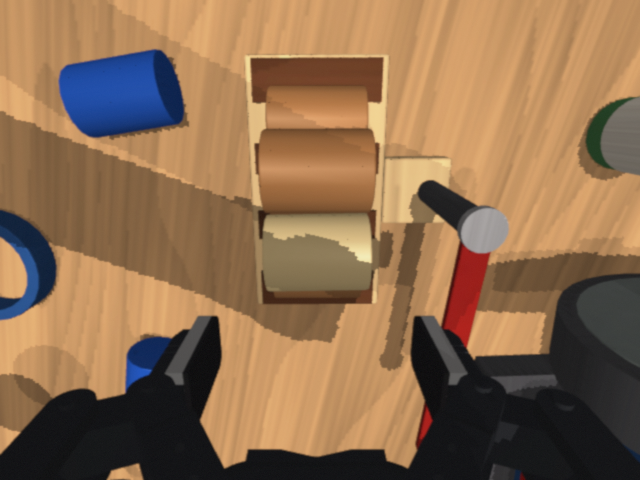

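The maple lies in the hollow, centred at column 317 like the second blank, and parallel to it. The walnut is held. I place the crown.

```bash
python3 - <<'E'
from h import *
p,Rm=rackpose(0,215); manip.move_ptp(p,Rm); print(manip.read_clock())
p,_=rackpose(0,129); manip.move_straight(p,velocity=90)
f0=np.array(manip.read_wrist_force())
for z in np.arange(127,117,-1):
    p,_=rackpose(0,z); manip.move_straight(p,velocity=20); f=np.array(manip.read_wrist_force())-f0
    print(z,np.round(f,1),end=' ')
    if f[2]>2: break
p,_=rackpose(0,z+.5); manip.move_straight(p,velocity=10); print(np.round(manip.read_wrist_force(),1))
snap("wrist","w5")
manip.move_gripper(74); print(np.round(manip.read_wrist_force(),1))
p,_=rackpose(0,225); manip.move_straight(p,velocity=90); print(manip.read_clock())
snap("wrist","w6"); snap("scene","s6")
a=cv2.imread("pics/w6.png"); s=cv2.imread("pics/s6.png")[200:320,160:320]
cv2.imwrite("pics/m6.png",np.hstack([cv2.resize(a,(400,300)),cv2.resize(s,(400,300))]))
E
```

```text
28.5917
127 [ 0.6 -0.1  0.7] 126 [-1.  -0.1 -1. ] 125 [ 0.2 -0.8 -0.5] 124 [ 0.1 -1.2 -0.9] 123 [ 0.9 -0.8 -0.3] 122 [ 0.7  0.3 -0.3] 121 [-0.6  1.8  6.1] [-0.7  2.8  3.9]
[-0.7 -0.   0.1]
33.3333
```

View pics/m6.png

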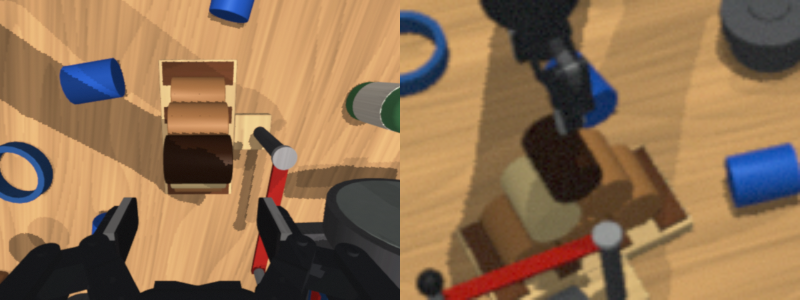

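The pyramid stands, with the walnut centred at column 197.5 like the blanks below and the gripper clear. I check the keeper's angle from the knob at scene pixel (172,313), then hand in.

```bash
python3 - <<'E'
from h import *
v=np.load("rack.npy"); k=bp(viewer.camera_model("scene"),(172,313),144)
d=k[:2]-v[:2]-85*np.array([np.cos(v[2]),np.sin(v[2])])
th=np.arctan2(-d[1],-d[0])-v[2]; print(th,np.linalg.norm(d))
if th>1.38: manip.wait(0.5); print(manip.close_job())
E
```

```text
1.4993004046486955 145.4397542240039
the job is handed in; nothing more can be done
None
```

The job is handed in. The keeper arm is swung to about 1.5 rad, the maple lies in the second-layer hollow, and the walnut is the crown. Both are in line with the other blanks, and the robot took about 34 of the 72 s; the padauk and the other objects were not touched.

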